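# Line up the tint bottles by height beside the scale

## Robot

A 6-joint arm with a two-finger parallel gripper is mounted at the origin on the work surface. World frame = base frame: x ahead of the robot, y to its left, z up, the work surface at z = 0. Lengths are in m, angles in rad, forces in N, time in s.
With the tool pointing down it reaches from about 0.375 to 0.925 m from the base axis. Payload 5.7 kg.
Tool frame: the origin (TCP) lies midway between the tips of the shut fingers; the grasp point (between the pads) lies 19 mm behind it; z points along the fingers, y is the line along which they close (so a half turn about z gives the same grasp; the last joint's range is limited). The gripper opens to 88 mm and grips with 3 to 60 N. Pads are 20 mm wide; open, the fingers measure 115 mm over their backs; the gripper's body (75 mm by 178 mm) begins 61 mm behind the grasp point.
Start: joints at [1.195, 0.359, 1.51, -0, 1.272, -0.115], TCP at [0.155, 0.58, 0.223] pointing down, gripper open.
Joint ranges: [-2.97, 2.97], [-1.01, 2.36], [0.21, 2.38], [-0.96, 4.11], [0.2, 2.71], [-2.98, 2.98]. Speed limits (rad/s): [2.39, 2.39, 3.14, 3.14, 3.14, 3.14].

## Interface

Orientations are given as a unit quaternion [x, y, z, w].
In Python, from bench import move_ptp, servo_line, goto_joints, move_gripper, sleep, inverse_kinematics, capture, PlanningError, close_job, spot_in, silhouettes, current_clock, current_joint_pos, current_qvel, current_joint_torque, current_position, current_orientation, current_force, current_torque, current_finger_gap, current_grip_force gives the robot as it stands. Calls block until the motion is done:
- move_ptp(position, orientation): joint-space move of the TCP to a pose.
- servo_line(position, orientation=None, rate=0.15, contact_N=None): straight line of the TCP; orientation=None keeps the orientation; rate is the mean speed in m/s. With contact_N (N) it stops when the force on the tool has changed by that much, and returns True; else False.
- goto_joints(angles): joint-space move.
- move_gripper(opening): finger opening in m; the grip force is fixed at half the most; returns when the fingers have stopped.
- sleep(seconds).
- inverse_kinematics(position, orientation): joint angles nearest the present ones, or None.
- capture(name): name is "scene" or "top" or "wrist"; returns a dict with "image" (384x512x3 uint8, blue, green, red), "range_z" (384x512 float32, m along the optical axis (not along the pixel's ray), 0 where there is no reading), "intrinsics" (3x3 intrinsics, pixels), "R" (3x3) and "t" (3): a world point X has camera coordinates R X + t. Camera axes: x right, y down, z forward; pixel columns grow to the right and rows downward; lengths in m; the calibration is good to about 2 mm. A picture is of the moment at which its call begins.
A pose or a line that the arm cannot do raises PlanningError and nothing moves.
- close_job(): hands the job in; it is judged then, once.
Trained networks look in the newest picture that a camera, given by its name, has taken for a name from the list of things; names that differ only in an ending like _2 or _b are one class to them, and where a whole thing is asked for, a point or a joint stands for the part that bears it (a point fixed in the world has none). Each returns a list of dicts, best first, with "conf" (0 to 1); they miss things now and then, are a little off and sometimes report something else, mostly with a low value. They report only what shows in the picture. A call takes as long as a camera call. They do not tell look-alikes from the thing itself.
- spot_in(camera, query): "xy" ([column, row] in pixels, amid what is visible of it).
- silhouettes(camera, query): "region" (384x512 bool, what is visible of it) and "xy" ([column, row] in pixels, amid what is visible of it).
Readings, each from a call of its own:
- current_clock(): time.
- current_joint_pos(): joint angles.
- current_qvel(): joint speeds.
- current_joint_torque(): joint torques, N m.
- current_position(): TCP position.
- current_orientation(): TCP orientation.
- current_force(): force on the tool from outside, world axes, zero at the start.
- current_torque(): the same for the moment, N m.
- current_finger_gap(): finger opening in m.
- current_grip_force(): force on a finger pad.
Only numpy, scipy, OpenCV 4.12 (cv2) and the standard library are available. Lean on these libraries where they do the work, as an engineer would, in place of code of your own. Each camera call takes 0.05 s, during which the arm holds its last target. There are 200 camera calls.

## Task

Get the tints ready for weighing: stand the four white bottles upright on the black discs of the strip, one in the middle of each disc, in order of height with the tallest nearest the weighing scale and the shortest farthest from it. Do not tip any bottle over on the way, and leave them all standing free and still.

Things in the scene. Friction and masses are not known exactly. Their poses are not given: they have to be found in the camera images.
- tall_bottle: the tallest of four loose tint bottles: 160 mm high in all, round white plastic body 54 mm in diameter with a paper band, sloping shoulder, black round screw cap on top (36 mm in diameter, 24 mm high, firmly closed: grip the bottle by it from above); under 0.5 kg. Starts upright on the bench between the robot and the strip. Origin: centre of the underside, z up the bottle
- stout_bottle: the second tallest of four loose tint bottles: 130 mm high in all, round white plastic body 62 mm in diameter with a paper band, sloping shoulder, black round screw cap on top (36 mm in diameter, 24 mm high, firmly closed: grip the bottle by it from above); under 0.5 kg. Starts upright on the bench between the robot and the strip. Origin: centre of the underside, z up the bottle
- slim_bottle: the third tallest of four loose tint bottles: 100 mm high in all, round white plastic body 50 mm in diameter with a paper band, sloping shoulder, black round screw cap on top (36 mm in diameter, 24 mm high, firmly closed: grip the bottle by it from above); under 0.5 kg. Starts upright on the bench between the robot and the strip. Origin: centre of the underside, z up the bottle
- squat_bottle: the shortest of four loose tint bottles: 75 mm high in all, round white plastic body 66 mm in diameter with a paper band, sloping shoulder, black round screw cap on top (36 mm in diameter, 24 mm high, firmly closed: grip the bottle by it from above); under 0.5 kg. Starts upright on the bench between the robot and the strip. Origin: centre of the underside, z up the bottle
- disc_A: one of four identical fixed black rubber discs, 78 mm in diameter and 4 mm thick, lying on the aluminium strip in a row about 100 mm apart (84 to 116 mm); the letter does not tell its place in the row, which differs from start to start. Origin: centre of the underside, on the strip; its top face is 10 mm above the bench
- disc_B: one of four identical fixed black rubber discs, 78 mm in diameter and 4 mm thick, lying on the aluminium strip in a row about 100 mm apart (84 to 116 mm); the letter does not tell its place in the row, which differs from start to start. Origin: centre of the underside, on the strip; its top face is 10 mm above the bench
- disc_C: one of four identical fixed black rubber discs, 78 mm in diameter and 4 mm thick, lying on the aluminium strip in a row about 100 mm apart (84 to 116 mm); the letter does not tell its place in the row, which differs from start to start. Origin: centre of the underside, on the strip; its top face is 10 mm above the bench
- disc_D: one of four identical fixed black rubber discs, 78 mm in diameter and 4 mm thick, lying on the aluminium strip in a row about 100 mm apart (84 to 116 mm); the letter does not tell its place in the row, which differs from start to start. Origin: centre of the underside, on the strip; its top face is 10 mm above the bench
- row: fixed flat aluminium strip, 420 mm long, 100 mm wide, 6 mm thick, bearing the four discs along its middle. Origin: centre of the underside on the bench; its own y runs along the strip (to the robot's left when unturned), x across it, z up
- scale: fixed grey bench weighing scale with a round steel pan and a display head on a column (housing 220 x 190 mm, 225 mm high over all), standing beyond one end of the strip, left or right; a blue and steel solvent tin (110 x 170 mm, 225 mm high) stands beyond the other end. Origin: centre of the underside
Things that resemble listed ones, but are neither listed nor needed, are in the scene too. Leave any blue look-alike of the tall_bottle alone. Leave any red look-alike of the stout_bottle alone.

How it is judged:
By the outcome, as a careful person would: the job done as asked, in the order asked, and still so for the second after the job is handed in, with the robot touching nothing.
It also fails if it takes over 112 s, if anything falls off the work surface, if the arm or the gripper's body presses on something with over 40 N, if the wrist force passes 120 N, or if a joint passes its speed limit or range.

## Working session

There is one attempt and no reset: what is moved stays moved. The work goes in short steps, each a Python script; the robot and the scene stay as the last script left them, time stands still between calls to the robot, and variables do not carry over. Pictures are saved under pics/ and viewed, at most 14 in all, crops included, and the job is handed in when it is done.

```bash
mkdir -p pics; python3 - <<'E'
from bench import *
import cv2,numpy as np
print(current_clock(),current_position(),current_orientation())
ims=[]
for c in ["scene","top"]:
    d=capture(c); cv2.imwrite(f"pics/{c}0.png",d["image"]); np.savez(f"{c}0.npz",**d)
    print(c,d["intrinsics"].tolist(),d["R"].round(3).tolist(),d["t"].round(3).tolist())
    for q in ["tall_bottle","stout_bottle","slim_bottle","squat_bottle","disc_A","row","scale"]:
        print(q,[(np.round(r["xy"]).tolist(),round(r["conf"],2)) for r in spot_in(c,q)])
E
```

```text
0.0 [0.15446455 0.57906101 0.22182796] [ 1.30035534e-01  9.91508926e-01 -8.73737023e-04 -2.12658255e-04]
scene [[399.55837281372897, 0.0, 250.41623618120613], [0.0, 399.55837281372897, 191.12917593429552], [0.0, 0.0, 1.0]] [[0.1, 0.995, 0.019], [0.534, -0.037, -0.845], [-0.84, 0.095, -0.535]] [-0.056, -0.244, 1.8]
tall_bottle [([222.0, 176.0], 0.7)]
stout_bottle [([195.0, 167.0], 0.95), ([179.0, 181.0], 0.66)]
slim_bottle [([316.0, 180.0], 0.85)]
squat_bottle [([271.0, 187.0], 0.72), ([319.0, 180.0], 0.64)]
disc_A [([298.0, 216.0], 0.8)]
row [([252.0, 223.0], 0.69)]
scale [([100.0, 209.0], 0.93), ([318.0, 181.0], 0.23)]
top [[413.29332543459776, 0.0, 257.11258268249844], [0.0, 413.29332543459776, 189.6143755127854], [0.0, 0.0, 1.0]] [[0.022, -1.0, 0.008], [-0.996, -0.023, -0.09], [0.09, -0.006, -0.996]] [-0.016, 0.529, 1.131]
tall_bottle [([289.0, 251.0], 0.77), ([291.0, 208.0], 0.67)]
stout_bottle [([343.0, 219.0], 0.63), ([323.0, 258.0], 0.59)]
slim_bottle [([291.0, 209.0], 0.66), ([167.0, 209.0], 0.64)]
squat_bottle [([223.0, 208.0], 0.73), ([205.0, 152.0], 0.25)]
disc_A [([209.0, 152.0], 0.77)]
row [([256.0, 158.0], 0.65)]
scale [([423.0, 148.0], 0.57)]
```

View pics/scene0.png

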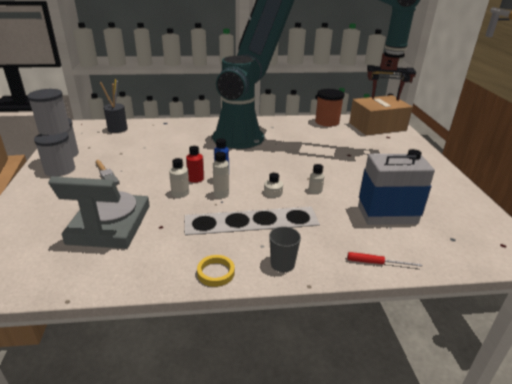

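View pics/top0.png

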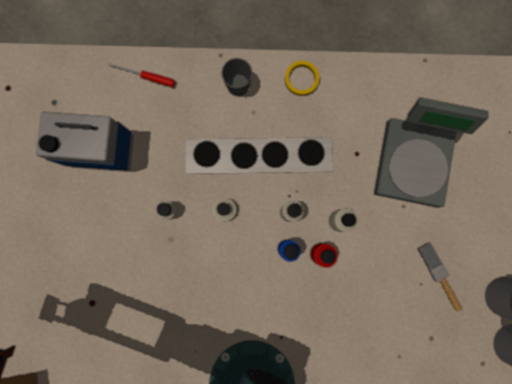

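The scale is on the right in the top view (−y).

- **White caps, top view:** tall ≈(294,210), stout ≈(347,219), slim ≈(165,209), squat ≈(225,208).
- **Look-alikes, top view:** blue (289,249) and red (325,256), both behind the white ones.
- **Discs, top view:** ≈(206,153), (244,155), (275,154) and (311,152).
- **White bottles, scene view:** tall (221,178), stout (179,180), slim (316,180), squat (273,187).

Next I'll measure from both views.

```bash
cat > h.py <<'E'
import cv2,numpy as np
def cloud(d):
    K,R,t=d["intrinsics"],d["R"],d["t"]; z=d["range_z"].astype(float)
    v,u=np.mgrid[:384,:512]
    c=np.stack([(u-K[0,2])*z/K[0,0],(v-K[1,2])*z/K[1,1],z],-1)
    return np.where(z[...,None]>0,(c-t)@R,np.nan)
def on_plane(d,uv,h):
    K,R,t=d["intrinsics"],d["R"],d["t"]
    r=R.T@np.linalg.solve(K,[uv[0],uv[1],1.]); o=-R.T@t
    return o+r*(h-o[2])/r[2]
def top_face(P,u,v,w,band=.004):
    Q=P[int(v)-w:int(v)+w+1,int(u)-w:int(u)+w+1].reshape(-1,3); Q=Q[~np.isnan(Q[:,2])]
    m=np.percentile(Q[:,2],98); S=Q[Q[:,2]>m-band]
    return S.mean(0),len(S)
def tri(ds,uvs):
    Ps=[d["intrinsics"]@np.c_[d["R"],d["t"]] for d in ds]
    X=cv2.triangulatePoints(Ps[0],Ps[1],np.array(uvs[0],float).reshape(2,1),np.array(uvs[1],float).reshape(2,1)).ravel()
    return X[:3]/X[3]
def blobs(img,box,thr,amin,amax=9999):
    x0,y0,x1,y1=box; g=cv2.cvtColor(img,cv2.COLOR_BGR2GRAY)[y0:y1,x0:x1]
    n,l,s,c=cv2.connectedComponentsWithStats((g<thr).astype(np.uint8))
    return [(c[i][0]+x0,c[i][1]+y0,int(s[i,4])) for i in range(1,n) if amin<s[i,4]<amax]
E
python3 - <<'E'
from h import *
np.set_printoptions(precision=4,suppress=True)
S=dict(np.load("scene0.npz")); T=dict(np.load("top0.npz")); PS,PT=cloud(S),cloud(T)
print("bench z",PT[180,250],PS[250,150])
for n,a,b in [("tall",(294,210),(221,160)),("stout",(347,219),(178,165)),("slim",(165,209),(317,171)),("squat",(225,208),(274,179)),("blue",(289,249),(221,146)),("red",(325,256),(194,155))]:
    print(n,*top_face(PT,*a,9),*top_face(PS,*b,6))
bt=sorted(blobs(T["image"],(190,138,330,172),60,200)); bs=sorted(blobs(S["image"],(188,205,315,232),60,60),reverse=True)
print(bt,bs)
for a,b in zip(bt,bs): print(tri((T,S),(a[:2],b[:2])),on_plane(T,a,.01),on_plane(S,b,.01),PT[int(a[1]),int(a[0])])
E
```

```text
bench z [ 0.5589  0.0172 -0.0011] [ 0.7462 -0.3082 -0.0037]
tall [ 0.4692 -0.0956  0.161 ] 116 [ 0.4824 -0.095   0.1597] 29
stout [ 0.4492 -0.2375  0.1315] 103 [ 0.4573 -0.2365  0.1297] 42
slim [0.4666 0.2392 0.1016] 83 [0.4742 0.24   0.0999] 40
squat [0.473  0.0865 0.0761] 96 [0.4776 0.0877 0.0745] 46
blue [ 0.3683 -0.0892  0.1611] 124 [ 0.3928 -0.0895  0.1596] 38
red [ 0.3567 -0.1848  0.1319] 86 [ 0.3733 -0.1852  0.129 ] 12
[(np.float64(206.27865612648222), np.float64(153.61264822134387), 506), (np.float64(243.79522862823063), np.float64(155.1451292246521), 503), (np.float64(274.64102564102564), np.float64(154.06706114398423), 507), (np.float64(310.89566929133855), np.float64(152.16929133858267), 508)] [(np.float64(297.4562211981567), np.float64(216.5115207373272), 217), (np.float64(284.0), np.float64(229.84848484848484), 66), (np.float64(264.304932735426), np.float64(217.63677130044843), 223), (np.float64(236.71120689655172), np.float64(219.93103448275863), 232), (np.float64(203.61885245901638), np.float64(222.95901639344262), 244)]
[0.6309 0.1441 0.0071] [0.6303 0.1433 0.01  ] [0.6349 0.1434 0.01  ] [0.6316 0.1439 0.0124]
[ 0.6424  0.0681 -0.0335] [0.6285 0.0365 0.01  ] [0.6999 0.0887 0.01  ] [0.6291 0.0388 0.0084]
[ 0.6402 -0.0095  0.0211] [ 0.6337 -0.0513  0.01  ] [0.633  0.0369 0.01  ] [ 0.634  -0.0495  0.0091]
[ 0.6474 -0.1042  0.0274] [ 0.6416 -0.1547  0.01  ] [ 0.6387 -0.0511  0.01  ] [ 0.6418 -0.1519  0.0115]
```

```bash
python3 - <<'E'
from bench import *
from h import *
np.set_printoptions(precision=4,suppress=True)
S=dict(np.load("scene0.npz")); T=dict(np.load("top0.npz"))
bt=sorted(blobs(T["image"],(190,138,330,172),60,200)); bs=[b for b in sorted(blobs(S["image"],(188,205,315,232),60,60),reverse=True) if b[2]>150]
for a,b in zip(bt,bs): print(tri((T,S),(a[:2],b[:2])))
q=[.70711,.70711,0,0]
for sgn in (q,[.70711,-.70711,0,0]):
    print([np.round(inverse_kinematics(p,sgn),2) if inverse_kinematics(p,sgn) is not None else None for p in ([.47,.24,.3],[.64,.14,.3],[.64,-.15,.05],[.45,-.237,.3])])
E
```

```text
[0.6309 0.1441 0.0071]
[0.629  0.037  0.0071]
[ 0.6343 -0.0512  0.0067]
[ 0.6422 -0.1549  0.0066]
[array([ 0.34,  0.19,  1.55, -0.  ,  1.4 ,  0.34]), array([ 0.11,  0.39,  1.28, -0.  ,  1.48,  0.11]), array([-0.34,  0.62,  1.54, -0.  ,  0.99, -0.34]), array([-0.62,  0.16,  1.59, -0.  ,  1.39, -0.62])]
[array([ 0.34,  0.19,  1.55, -0.  ,  1.4 , -2.8 ]), None, array([-0.34,  0.62,  1.54, -0.  ,  0.99,  2.81]), array([-0.62,  0.16,  1.59, -0.  ,  1.39,  2.52])]
```

```bash
python3 - <<'E'
from bench import *
from h import *
np.set_printoptions(precision=4,suppress=True)
q=[.70711,.70711,0,0]
for i,p in enumerate([[.52,.16,.34],[.52,0.,.34],[.50,-.16,.34]]):
    move_ptp(p,q); sleep(.3)
    d=capture("wrist"); np.savez(f"w{i}.npz",**d); cv2.imwrite(f"pics/w{i}.png",d["image"])
    print(current_clock(),current_position(),-d["R"].T@d["t"],d["R"][2])
cv2.imwrite("pics/w.png",cv2.resize(np.hstack([cv2.imread(f"pics/w{i}.png") for i in range(3)]),(798,200)))
E
```

```text
3.1917 [0.5199 0.1604 0.34  ] [0.52   0.2443 0.5021] [-0.0003 -0.3025 -0.9531]
4.225 [0.52  0.001 0.34 ] [0.5201 0.085  0.5022] [ 0.0002 -0.3023 -0.9532]
5.2583 [ 0.5003 -0.159   0.3401] [ 0.5003 -0.0749  0.5023] [ 0.0004 -0.3024 -0.9532]
```

View pics/w.png

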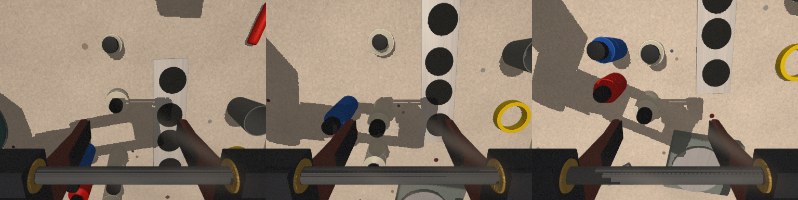

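Wrist views, full-frame pixels, with the fingers visible at the bottom:

- **Left view:** slim ≈(216,87), squat ≈(223,202), discs ≈(331,154) and (327,217).
- **Middle view:** squat ≈(219,83), tall ≈(214,246), discs ≈(339,37), (329,116) and (331,177).
- **Right view:** tall ≈(233,102), stout ≈(216,221), discs ≈(352,64) and (354,139).

```bash
python3 - <<'E'
from h import *
np.set_printoptions(precision=4,suppress=True)
W=[dict(np.load(f"w{i}.npz")) for i in range(3)]; P=[cloud(d) for d in W]
for i,n,u,v in [(0,"slim",216,84),(0,"squat",223,202),(1,"squat",219,83),(1,"tall",214,246),(2,"tall",233,102),(2,"stout",216,221)]:
    print(n,*top_face(P[i],u,v,22))
for i,box in enumerate([(300,100,365,250),(290,0,375,206),(320,0,400,180)]):
    for b in blobs(W[i]["image"],box,55,800): 
        Q=P[i][int(b[1])-5:int(b[1])+6,int(b[0])-5:int(b[0])+6].reshape(-1,3)
        print(i,np.round(b,1),on_plane(W[i],b,.01),"z",np.nanmean(Q[:,2]))
E
```

```text
slim [0.468  0.2417 0.1001] 789
squat [0.4738 0.0889 0.0752] 518
squat [0.4735 0.0883 0.0751] 710
tall [ 0.4712 -0.0928  0.1602] 720
tall [ 0.4711 -0.0938  0.1601] 1016
stout [ 0.451  -0.2358  0.1302] 642
0 [ 332.1  153.8 2057. ] [0.6314 0.1454 0.01  ] z 0.010163709250707857
0 [ 331.2  224.2 2145. ] [0.6377 0.0326 0.01  ] z 0.01024087400525601
1 [ 340.2   36.7 2782. ] [0.6314 0.1449 0.01  ] z 0.009995353170482777
1 [ 333.1  117.9 2247. ] [0.6295 0.0383 0.01  ] z 0.01000342777716887
1 [ 332.4  177.  1933. ] [ 0.6347 -0.0492  0.01  ] z 0.010257957719435488
2 [ 355.4   10.3 1105. ] [0.6292 0.0167 0.01  ] z 0.010045166155674074
2 [ 354.9   64.3 2586. ] [ 0.6345 -0.0496  0.01  ] z 0.010078815026530689
2 [ 353.9  139.8 2120. ] [ 0.6424 -0.153   0.01  ] z 0.010064152890527684
```

```bash
cat > go.py <<'E'
from bench import *
import numpy as np
q=[.70711,.70711,0,0]
def carry(p,g,top):
    z=top-.022; up=z+.10
    move_gripper(.06)
    move_ptp([*p,max(up,.22)],q)
    servo_line([*p,z+.03],rate=.25); hit=servo_line([*p,z],rate=.06,contact_N=6)
    zg=current_position()[2]
    move_gripper(0); print("grasp",hit,zg-z,current_finger_gap(),current_grip_force())
    servo_line([*p,up],rate=.15); servo_line([p[0],g[1],up],rate=.2); servo_line([*g,up],rate=.2)
    print("held",current_finger_gap(),current_grip_force())
    servo_line([*g,zg+.020],rate=.15); sleep(.3)
    hit=servo_line([*g,zg+.007],rate=.02,contact_N=3)
    print("down",hit,current_position()-np.array([*g,zg+.01]))
    move_gripper(.06); sleep(.2); servo_line([*g,up+.02],rate=.2); print(current_clock())
E
python3 - <<'E'
from go import *
carry((.4712,-.0933),(.6424,-.1530),.160)
move_ptp([.53,-.153+.0,.36],q); sleep(.3)
import cv2
d=capture("wrist"); np.savez("w3.npz",**d); cv2.imwrite("pics/w3.png",d["image"]); d=capture("scene"); cv2.imwrite("pics/s3.png",d["image"])
E
```

```text
grasp False -0.00021486501625281318 0.03544950831516151 29.9988055229187
held 0.035297696020687865 29.994103610515594
down True [-0.00060662  0.0001205   0.00025453]
13.2917
```

View pics/s3.png

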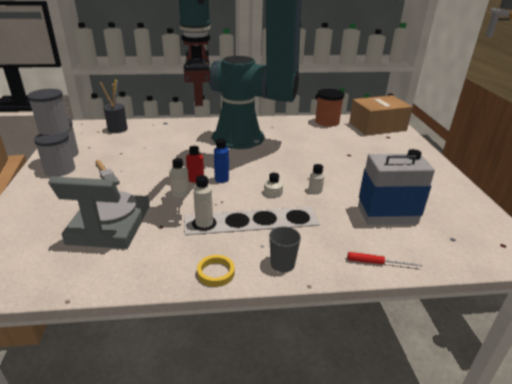

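View pics/w3.png

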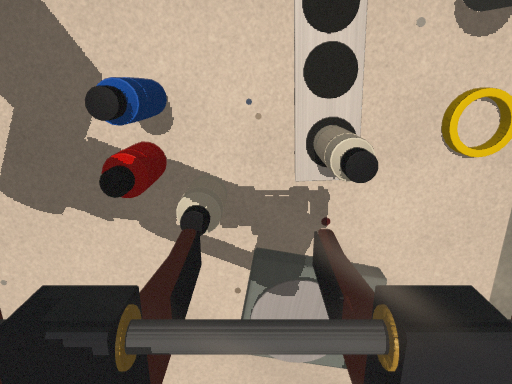

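The tall bottle stands upright on the disc next to the scale: its body is at ≈(203,205) in the scene view and its cap at (358,165) in the wrist view. The other bottles haven't moved, so I'll carry the remaining three.

```bash
python3 - <<'E'
from go import *
from h import *
np.set_printoptions(precision=4,suppress=True)
carry((.4510,-.2358),(.6345,-.0495),.130)
carry((.4680,.2417),(.6295,.0383),.100)
carry((.4737,.0886),(.6314,.1450),.075)
move_ptp([.52,.0,.36],q); sleep(.3)
d=capture("wrist"); np.savez("w4.npz",**d); cv2.imwrite("pics/w4.png",d["image"])
move_ptp([.45,.35,.36],q); sleep(.3)
for c in ("scene","top"):
    d=capture(c); np.savez(c+"4.npz",**d); cv2.imwrite(f"pics/{c}4.png",d["image"])
print(current_clock())
E
```

```text
grasp False -0.00022576429296131129 0.03540903288703854 29.9992373585701
held 0.035738166589641324 29.997020065784454
down True [-0.0005  0.0001  0.0003]
22.8833
grasp False -0.00018965466190143387 0.035284308938800815 29.99923825263977
held 0.03536064279753255 29.997612833976746
down True [-0.0003  0.      0.0001]
32.0417
grasp False -0.00018832966332215512 0.03531618959076695 29.99680995941162
held 0.035416617798247556 29.994634687900543
down True [-0.0003  0.      0.0001]
39.9833
43.1
```

View pics/scene4.png

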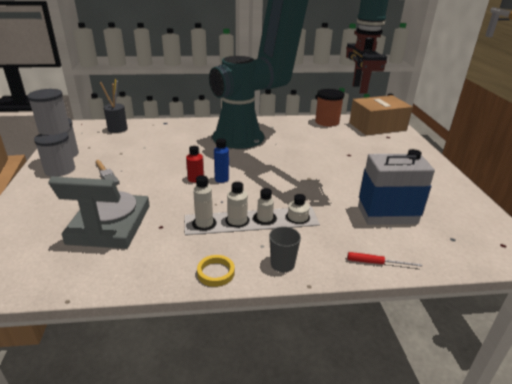

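View pics/w4.png

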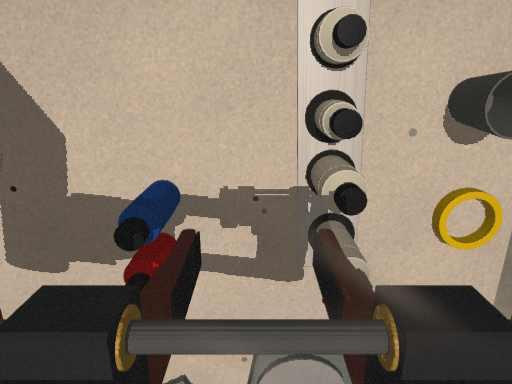

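View pics/top4.png

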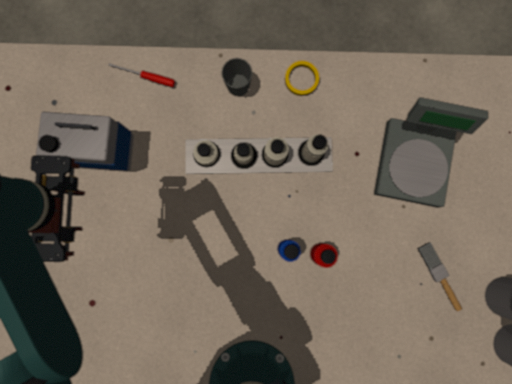

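All four stand in order: in the scene view tall is at (203,205), stout (237,205), slim (265,207) and squat (299,209), with the scale on the left. Next is a check of the centring, then I'll hand in.

```bash
python3 - <<'E'
from bench import *
from h import *
np.set_printoptions(precision=4,suppress=True)
W=dict(np.load("w4.npz")); P=cloud(W)
for n,u,v,g in [("squat",349,31,(.6314,.145)),("slim",345,123,(.6295,.0383)),("stout",350,198,(.6345,-.0495))]:
    m,k=top_face(P,u,v,20); print(n,m,m[:2]-g,k)
P=cloud(dict(np.load("top4.npz"))); print(top_face(P,319,143,8))
d=dict(np.load("w3.npz"));m,k=top_face(cloud(d),358,165,22); print("tall",m,m[:2]-(.6424,-.153))
print(current_force(),close_job())
E
```

```text
squat [0.6304 0.1446 0.085 ] [-0.001  -0.0004] 784
slim [0.6286 0.0386 0.11  ] [-0.0009  0.0003] 693
stout [ 0.6334 -0.0492  0.14  ] [-0.0011  0.0003] 669
(array([ 0.6412, -0.1554,  0.1708]), 113)
tall [ 0.6412 -0.153   0.1701] [-0.0012  0.    ]
the job is handed in; nothing more can be done
[-0.5228 -0.5204 -1.0856] None
```

All four white bottles stand upright on the discs, tallest nearest the scale and shortest farthest from it, each within about 1.5 mm of its disc centre by the wrist camera; the job was handed in at about 43 s with the blue and red look-alikes left alone.

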